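# Lid the cellar's bottling pots from one stack of lids

## Task

The bottling shift is over: take the stack of four oak lids apart and cover each open stoneware pot with the lid of its own shape, cork side down, centred on the pot, lying flat on the rim and turned so that its sides line up with the pot's. Leave the wine bottle and the tasting glass where they stand.

Things in the scene. Friction and masses are not known exactly. Their poses are not given: they have to be found in the camera images.
- lid_oblong: The oblong oak lid (mm): oblong, 112 x 66 (long side along its x axis, 66 mm grip along its y); 22 thick: 6 of cork gasket underneath, set in 3 all round, then 16 of oak; flat top, a pale panel with a darker 3.5 border. At the start it lies at the bottom of the stack, lying on the table. Origin: centre of its underside (the cork's), z up. Loose, light (under 150 g).
- lid_square: The square oak lid (mm): square, 62 x 62 (sides along its x and y); 22 thick: 6 of cork gasket underneath, set in 3 all round, then 16 of oak; flat top, a pale panel with a darker 3.5 border. At the start it lies at the second place from the bottom, on the oblong lid. Origin: centre of its underside (the cork's), z up. Loose, light (under 150 g).
- lid_round: The round oak lid (mm): round, 54 in diameter; 22 thick: 6 of cork gasket underneath, set in 3 all round, then 16 of oak; flat top, a pale panel with a darker 3.5 border. At the start it lies at the third place from the bottom, on the square lid. Origin: centre of its underside (the cork's), z up. Loose, light (under 150 g).
- lid_hex: The hexagonal oak lid (mm): regular hexagon, 42 across the flats (one pair of flats faces +-y), 48.5 across the corners; 22 thick: 6 of cork gasket underneath, set in 3 all round, then 16 of oak; flat top, a pale panel with a darker 3.5 border. At the start it lies at the top of the stack, on the round lid. Origin: centre of its underside (the cork's), z up. Loose, light (under 150 g).
- pot_oblong: The oblong open white stoneware pot with red bottle capsules inside, all sizes in mm: oblong, outside 106 x 60 (long side along its x axis), mouth 92 x 46; 60 high, walls 7 thick, flat rim. Origin: centre of its underside, on the table, z up. Fixed to the table. It may stand turned about the vertical.
- pot_square: The square open white stoneware pot with corks inside, all sizes in mm: square, outside 56 x 56 (sides along its x and y), mouth 42 x 42; 70 high, walls 7 thick, flat rim. Origin: centre of its underside, on the table, z up. Fixed to the table. It may stand turned about the vertical.
- pot_round: The round open white stoneware pot with a cork stopper inside, all sizes in mm: round, outside diameter 48, mouth 34; 80 high, walls 7 thick, flat rim. Origin: centre of its underside, on the table, z up. Fixed to the table. It may stand turned about the vertical.
- pot_hex: The hexagonal open white stoneware pot with a metal cap inside, all sizes in mm: regular hexagon, outside 36 across the flats (one pair of flats faces +-y), mouth about 22 across the flats; 90 high, walls 7 thick, flat rim. Origin: centre of its underside, on the table, z up. Fixed to the table. It may stand turned about the vertical.
- bottle: A small dark wine bottle standing on the table with a red capsule, 60 mm in diameter, 240 mm high. Origin: centre of its underside. Loose; not to be disturbed.
- glass: A small clear stemless tasting glass standing on the table, 62 mm in diameter at its widest, 95 mm high. Origin: centre of its underside. Loose; not to be disturbed.
Mind the look-alikes: they are no part of the job. Leave any purple look-alike of the pot_square alone. Leave any red look-alike of the lid_oblong alone.

How it is judged:
By the outcome, as a careful person would: the job done as asked, in the order asked, and still so for the second after the job is handed in, with the robot touching nothing.
It also fails if it takes over 122 s, if anything falls off the work surface, if the arm or the gripper's body presses on something with over 40 N, if the wrist force passes 120 N, or if a joint passes its speed limit or range.

## Robot

A 7-joint arm with a two-finger parallel gripper is mounted at the origin on the work surface. World frame = base frame: x ahead of the robot, y to its left, z up, the work surface at z = 0. Lengths are in mm, angles in rad, forces in N, time in s.
With the tool pointing down it reaches from about 400 to 875 mm from the base axis. Payload 4.4 kg.
Tool frame: the origin (TCP) lies midway between the tips of the shut fingers; the grasp point (between the pads) lies ctrl.grip_depth behind it (ctrl.grip_depth is the distance from the TCP to the grasp point, in mm); z points along the fingers, y is the line along which they close (so a half turn about z gives the same grasp; the last joint's range is limited). The gripper opens to 85 mm and grips with 20 to 120 N. Pads are 22 mm wide; open, the fingers measure 114 mm over their backs; the gripper's body (76 mm by 85 mm) begins 54 mm behind the grasp point. The pads swing forward as they close: fully open they stand 13 mm farther back than shut.
Start: joints at [-1.253, 0.628, 0.038, 1.517, -0.027, 0.996, -0.02], TCP at [243.367, 602.736, 207.813] pointing down, gripper open.
Joint ranges: [-3.06, 3.06], [-0.37, 2.12], [-1.25, 1.32], [0.18, 2.47], [-1.1, 4.24], [0.23, 1.98], [-2.94, 2.94]. Speed limits (rad/s): [2.57, 2.57, 3.14, 3.14, 3.14, 3.14, 3.14].

## Interface

Orientations are given as [roll, pitch, yaw] about the fixed x, y, z axes, in that order (R = Rz(yaw) Ry(pitch) Rx(roll)).
In Python, from cell import ctrl gives the robot as it stands.
- The arm moves only by the tool carry_out, never from a script. Its argument "deltas" is one flat list of numbers, 7 for each row, row after row: the turn, a rotation vector about the tool's x, y, z in degrees, then the shift along the tool's x, y, z in m, then the closure, from -1 (fully open) to 1 (shut). In form: [wx, wy, wz, dx, dy, dz, claw, wx, wy, wz, dx, dy, dz, claw, ...]. A call has 1 to 12 rows; each row shifts and turns the commanded pose from where the row before left it, along the tool's axes as they then stand; what a row does not reach is not made up. A row lasts 1/8 s, in which the tool goes at most 62.5 mm and 10.7 degrees, less where a joint would pass 70% of its speed; a pose out of reach is approached as far as the arm can. A call with a gripper value outside its range is refused whole. The fingers move at their own pace and stop on an object; the grip force is fixed at half the most. Time passes only in rows, so rows that do not move let the fingers close. It gives the time, the measured TCP pose, the force, the opening and the grip force at its end, in the units of the state.
- ctrl.read_state(): the state, without advancing time (a new reading comes with each control period).
- ctrl.get_image(name): name is "side" or "top"; returns the picture (420x560x3 uint8, red, green, blue); there is no depth.
- ctrl.calibration(name): a dict with "mtx" (3x3 intrinsics, pixels), "R" (3x3) and "t" (3): a world point X has camera coordinates R X + t. Camera axes: x right, y down, z forward; pixel columns grow to the right and rows downward; lengths in mm; the calibration is good to about 2 mm. A picture is of the moment at which its call begins. calibration takes no time and is no camera call.
- ctrl.finish_job(): hands the job in; it is judged then, once.
The state is a dict: "clock": time; "qpos": joint angles; "qd": joint speeds; "tau": joint torques, N m; "eef_pos": TCP position; "tool_rot": TCP orientation; "force": force on the tool from outside, world axes, zero at the start; "torque": the same for the moment, N m; "width": finger opening in mm; "gripper_force": force on a finger pad.
Only numpy, scipy, OpenCV 4.12 (cv2) and the standard library are available. Lean on these libraries where they do the work, as an engineer would, in place of code of your own. Each camera call takes 0.05 s, during which the arm holds its last target. There are 200 camera calls.

## Working session

There is one attempt and no reset: what is moved stays moved. The work goes in short steps, Python scripts to look and compute and a tool call to move; the robot and the scene stay as the last step left them, time stands still between calls to the robot, and variables do not carry over. Pictures are saved under pics/ and viewed, at most 14 in all, crops included, and the job is handed in when it is done.

Besides the shell and the picture viewer there is one more tool, called after "Call:" by a JSON object that holds its "method" and its "body", one argument or row to a line. carry_out: Moves the arm, as the interface text tells. Its arguments: {"type":"object","properties":{"deltas":{"type":"array"}},"required":["deltas"]}

```bash
ls; mkdir -p pics; python3 - <<'E'
from cell import ctrl
import cv2
for n in("top","side"):
    cv2.imwrite(f"pics/{n}0.png",ctrl.get_image(n)[:,:,::-1]); print(ctrl.calibration(n))
print(ctrl.read_state(),ctrl.grip_depth)
E
```

```text
pics
{'mtx': array([[382.54693087,   0.        , 279.9744419 ],
       [  0.        , 382.54693087, 210.48218287],
       [  0.        ,   0.        ,   1.        ]]), 'R': array([[ 0.01710321, -0.99977807, -0.0123002 ],
       [-0.99746603, -0.01621139, -0.06927279],
       [ 0.06905801,  0.01345382, -0.99752192]]), 't': array([-60.76353217, 524.88009426, 987.00246507])}
{'mtx': array([[451.66868423,   0.        , 278.76986435],
       [  0.        , 451.66868423, 212.88615321],
       [  0.        ,   0.        ,   1.        ]]), 'R': array([[ 0.98079283, -0.19478706,  0.01016965],
       [-0.13091995, -0.69606537, -0.70594119],
       [ 0.14458695,  0.69105065, -0.70819744]]), 't': array([-527.90072509,   82.86602753, 1008.913677  ])}
{'clock': 0.1, 'qpos': array([-1.25281181,  0.62926931,  0.03844832,  1.51829269, -0.02701469,
        0.99629186, -0.01997997]), 'qd': array([ 0.00034116, -0.00183015,  0.00062072, -0.00193749, -0.00014376,
       -0.00036806,  0.00157829]), 'tau': array([ 2.80632514e-03, -5.64519739e+01,  1.23006530e+00, -1.93969989e+01,
        1.12035635e-02,  5.44325856e-03, -5.06472347e-06]), 'eef_pos': array([243.12157336, 602.15786152, 206.96308469]), 'tool_rot': array([-3.13984938e+00,  8.74262452e-06,  2.75781675e+00]), 'force': array([0.18147696, 1.41984399, 0.11063889]), 'torque': array([ 0.01385225,  0.01493165, -0.01507955]), 'gripper_force': 0.0, 'width': 85.46909826279426} 18.700000000000003
```

View pics/top0.png

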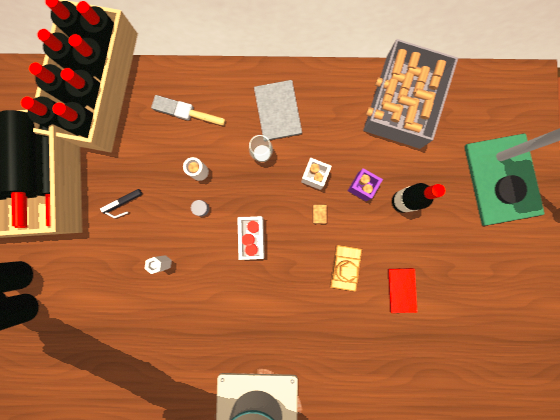

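View pics/side0.png

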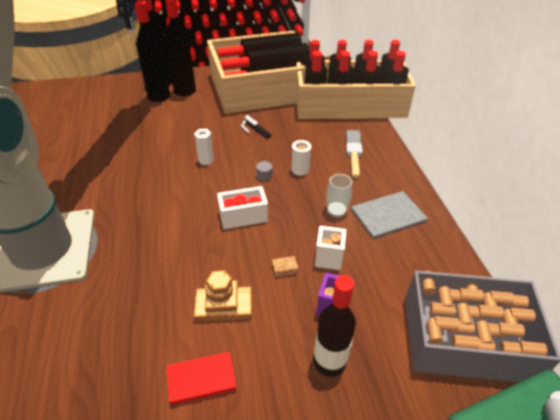

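The top view shows the white pots: hex (157,265), round (195,168), oblong (251,238) and square with corks (316,172). The lid stack is at (347,268). There are two look-alikes: the purple square pot (366,184), which isn't white stoneware, and the red slab (402,290), which isn't oak and isn't in the stack. The white pots and the oak stack are the ones meant, and an enlarged crop will confirm it.

```bash
python3 - <<'E'
import cv2,numpy as np
im=cv2.imread("pics/top0.png")
c=[(157,265),(195,168),(251,238),(316,174),(347,268),(366,184)]
t=[cv2.resize(im[y-28:y+28,x-28:x+28],(266,266),interpolation=cv2.INTER_CUBIC) for x,y in c]
cv2.imwrite("pics/m0.png",np.vstack([np.hstack(t[:3]),np.hstack(t[3:])]))
E
```

```text
(no output)
```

View pics/m0.png

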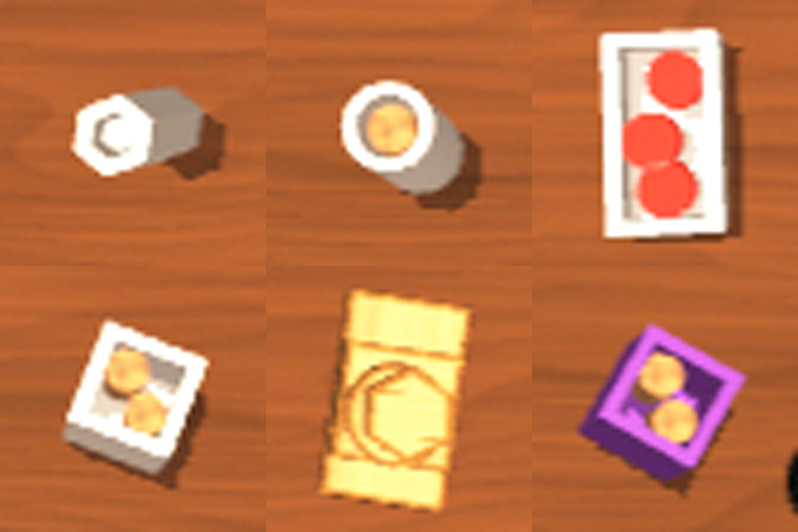

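Confirmed: the first four tiles are the white stoneware pots, with bright rims and greyer walls. Tile 5 is the oak stack with the hex lid on top, and tile 6 is the purple decoy. Next I'll measure the rims and the stack.

```bash
cat > h.py <<'E'
import cv2,numpy as np
from cell import ctrl
def plane(n,uv,z):
    c=ctrl.calibration(n); uv=np.asarray(uv,float).reshape(-1,2)
    d=(np.c_[uv,np.ones(len(uv))]@np.linalg.inv(c["mtx"]).T)@c["R"]; o=-c["R"].T@c["t"]
    return (o+d*((z-o[2])/d[:,2])[:,None])[:,:2]
def blob(mask,at,r,k=6):
    "hull of the biggest part of a mask (scaled k times) within r of a pixel"
    m=np.zeros(mask.shape,np.uint8); m[at[1]*k-r*k:at[1]*k+r*k,at[0]*k-r*k:at[0]*k+r*k]=255
    cs,_=cv2.findContours(mask&m,cv2.RETR_EXTERNAL,cv2.CHAIN_APPROX_NONE)
    return (cv2.convexHull(max(cs,key=cv2.contourArea))[:,0].astype(float)+.5)/k-.5
def big(im,k=6): return cv2.resize(im,None,fx=k,fy=k,interpolation=cv2.INTER_LINEAR)
def rect(P):
    (c,(w,h),a)=cv2.minAreaRect(P.astype(np.float32)); 
    if w<h: w,h,a=h,w,a+90
    return np.round(c,1),np.round([w,h],1),round((a+90)%180-90,1)
def hexfit(P):
    "centre, mean flat width and angle of a flat's normal"
    best=[]
    for a in np.arange(0,60,.5):
        n=[np.array([np.cos(t),np.sin(t)]) for t in np.radians(a+np.array([0,60,120]))]
        lo=[(P@x).min() for x in n]; hi=[(P@x).max() for x in n]
        best.append((sum(hi)-sum(lo),a,np.linalg.lstsq(np.array(n),(np.array(lo)+hi)/2,rcond=None)[0]))
    w,a,c=min(best,key=lambda b:b[0]); return np.round(c,1),round(w/3,1),a
E
python3 - <<'E'
from h import *
for n,at,thr in (("top",dict(hex=(152,265),round=(193,167),oblong=(251,238),square=(316,172)),(190,205,220,235)),
             ("side",dict(hex=(203,135),round=(301,148),oblong=(243,196),square=(331,235)),(200,225,240))):
    im=cv2.imread(f"pics/{n}0.png"); B=big(im)
    for t in thr:
        m=(B.min(2)>t).astype(np.uint8)*255
        for k,p in at.items():
            z=dict(hex=90,round=80,oblong=60,square=70)[k]
            try:P=plane(n,blob(m,p,33 if k=="oblong" else 24),z)
            except ValueError: continue
            print(n,t,k,hexfit(P) if k=="hex" else rect(P))
# stack
im=cv2.imread("pics/top0.png"); B=big(im); hsv=cv2.cvtColor(B,cv2.COLOR_BGR2HSV)
print(hsv[268*6,347*6],hsv[250*6,347*6],hsv[268*6,300*6])
for v in (130,160,190):
    m=((B[:,:,1]>v)&(B[:,:,2]>150)).astype(np.uint8)*255
    print("oblong lid",v,rect(plane("top",blob(m,(347,268),30),22)))
E
python3 - <<'E'
import cv2,numpy as np
a=cv2.imread("pics/top0.png")[240:296,319:375]; b=cv2.imread("pics/side0.png")[262:328,190:256]
cv2.imwrite("pics/m1.png",np.hstack([cv2.resize(x,(400,400),interpolation=cv2.INTER_CUBIC) for x in(a,b)]))
E
```

```text
top 190 hex (array([383.2, 253.8]), np.float64(37.6), np.float64(23.0))
top 190 round (array([628.6, 167.6]), array([47.5, 46.6]), -89.1)
top 190 oblong (array([453.8,  21.3]), array([107.1,  62.5]), 2.8)
top 190 square (array([ 621. , -142.4]), array([57.8, 57.7]), 68.9)
top 205 hex (array([383.2, 253.9]), np.float64(36.9), np.float64(23.0))
top 205 round (array([628.6, 167.6]), array([46.7, 45.7]), -89.1)
top 205 oblong (array([454. ,  21.5]), array([106.7,  62. ]), 2.7)
top 205 square (array([ 621.1, -142.4]), array([57.3, 57.2]), 68.9)
top 220 hex (array([383.2, 253.9]), np.float64(36.2), np.float64(22.5))
top 220 round (array([628.4, 167.8]), array([46.2, 45.3]), -89.1)
top 220 oblong (array([453.8,  21.3]), array([106.8,  61.1]), 2.0)
top 220 square (array([ 621.1, -142.4]), array([56.6, 56.4]), 68.9)
top 235 hex (array([383.2, 254. ]), np.float64(35.4), np.float64(22.5))
top 235 round (array([628.2, 168. ]), array([45. , 44.1]), -88.2)
top 235 oblong (array([453.6,  21.3]), array([105.2,  60.6]), 2.4)
top 235 square (array([ 621.1, -142.5]), array([55.7, 55.4]), 69.0)
side 200
[... 303 characters left out ...]
), np.float64(33.2), np.float64(23.5))
side 225 round (array([643.6, 159.8]), array([33. , 11.5]), 61.0)
side 225 oblong (array([454.2,  22.3]), array([105.2,  58.9]), 2.6)
side 225 square (array([ 621.8, -141.9]), array([55.4, 54.9]), 69.2)
side 240 hex (array([397.5, 255.1]), np.float64(9.5), np.float64(1.0))
side 240 oblong (array([405.8,  19.5]), array([52.8,  6.2]), -86.0)
side 240 square (array([ 602.5, -142.1]), array([60.6, 31.3]), -76.8)
[ 28 103 255] [ 29  93 255] [ 11 186 182]
oblong lid 130 (array([ 380. , -225.4]), array([112.7,  67.4]), -8.2)
oblong lid 160 (array([ 379.9, -225.5]), array([110.5,  65.2]), -8.2)
oblong lid 190 (array([ 390.4, -228. ]), array([88.1, 61.9]), -5.7)
```

View pics/m1.png

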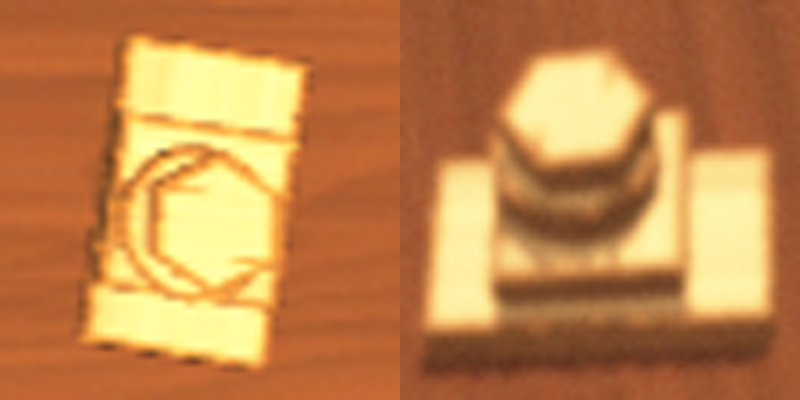

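Both views agree within about 1 mm on the pots. In the crop the hex lid sits on top, with its corners clear in the side view. I'll turn the corners read off it into positions.

```bash
python3 - <<'E'
from h import *
s=lambda a:np.array(a)*66/400-.5+[190,262]
t=lambda a:np.array(a)*56/400-.5+[319,240]
H=plane("side",s([(136,56),(212,49),(254,102),(221,160),(147,168),(100,112)]),88); print("hex side",hexfit(H),H.mean(0))
H=plane("top",t([(212,150),(152,188),(155,250),(210,292),(276,255),(277,192)]),88); print("hex top",hexfit(H),H.mean(0))
S=plane("side",s([(97,275),(282,268),(286,110)]),44); print("sq side",(S[0]+S[2])/2,np.degrees(np.arctan2(*(S[1]-S[0])[::-1])),np.degrees(np.arctan2(*(S[2]-S[1])[::-1])),np.linalg.norm(np.diff(S,axis=0),axis=1))
print("sq top lines",plane("top",t([(125,117),(295,138),(100,287),(272,303)]),44))
R=plane("top",t([(118,215),(205,146),(203,298)]),66);print("round top",R, "centre y",R[0,1]-27,"x",R[1:,0].mean())
E
```

```text
hex side (array([ 378.9, -220.4]), np.float64(42.3), np.float64(26.5)) [ 378.85160363 -220.48843058]
hex top (array([ 378.8, -220.2]), np.float64(41.5), np.float64(29.5)) [ 378.70897068 -220.43501157]
sq side [ 380.12383263 -221.05150319] -8.30192895688273 81.35318008659189 [57.77165295 61.10496326]
sq top lines [[ 411.0775368  -196.21102786]
 [ 404.74788983 -256.34980793]
 [ 351.23964773 -187.81641155]
 [ 346.77096568 -248.41459223]]
round top [[ 378.36931347 -191.08502549]
 [ 402.60696912 -220.97988486]
 [ 350.50910189 -220.54982428]] centre y -218.08502548923994 x 376.55803550486047
```

```bash
cat >> h.py <<'E'
def plan(*wps,yaw=None,step=50):
    "tool-axis rows (m) through world points at the present yaw, then the turn wz (deg) to the wanted yaw"
    s=ctrl.read_state(); p=np.array(s["eef_pos"]); rpy=s["tool_rot"]; a=rpy[2]
    print("at",np.round(p,1),np.round(np.degrees(rpy),2),"w",round(s["width"],1),"t",round(s["clock"],2))
    for w in wps:
        d=np.array(w,float)-p; n=max(1,int(np.ceil(np.linalg.norm(d)/step)))
        t=np.array([d[0]*np.cos(a)+d[1]*np.sin(a),d[0]*np.sin(a)-d[1]*np.cos(a),-d[2]])/1000
        print(n,"x",np.round(t/n,4),"total",np.round(t,4)); p=np.array(w,float)
    if yaw is not None:
        wz=(np.degrees(a)-yaw+180)%360-180; print("wz",round(wz,1),"in",int(np.ceil(abs(wz)/10)),"x",round(wz/np.ceil(abs(wz)/10),2))
E
python3 -c "
from h import *
plan((480,330,200),(520,0,200),(379,-220,200),yaw=57)"
```

```text
at [243.1 602.2 207. ] [-179.9     0.    158.01] w 85.5 t 0.1
8 x [-0.0402 -0.0205  0.0009] total [-0.3215 -0.1637  0.007 ]
7 x [-0.023  -0.0416 -0.    ] total [-0.1607 -0.291  -0.    ]
6 x [ 0.0081 -0.0428 -0.    ] total [ 0.0484 -0.2568 -0.    ]
wz 101.0 in 11 x 9.18
```

Call:
{"method": "carry_out", "body": {
  "deltas": [0,0,0,-0.04,-0.0205,0,-1,0,0,0,-0.04,-0.0205,0,-1,0,0,0,-0.04,-0.0205,0,-1,0,0,0,-0.04,-0.0205,0,-1,0,0,0,-0.04,-0.0205,0,-1,0,0,0,-0.04,-0.0205,0,-1,0,0,0,-0.04,-0.0205,0,-1,0,0,0,-0.04,-0.0205,0,-1,0,0,0,-0.023,-0.0415,0,-1,0,0,0,-0.023,-0.0415,0,-1,0,0,0,-0.023,-0.0415,0,-1,0,0,0,-0.023,-0.0415,0,-1]
}}

```text
clock: 1.6
eef_pos: [501.7, 140.9, 207.5]
tool_rot: [-3.141, -0.0, 2.758]
force: [0.1, 0.3, -0.0]
width: 85.4
gripper_force: 0.0
```

Call:
{"method": "carry_out", "body": {
  "deltas": [0,0,0,-0.023,-0.0415,0,-1,0,0,0,-0.023,-0.0415,0,-1,0,0,0,-0.023,-0.0415,0,-1,0,0,0,0.008,-0.043,0,-1,0,0,0,0.008,-0.043,0,-1,0,0,0,0.008,-0.043,0,-1,0,0,0,0.008,-0.043,0,-1,0,0,0,0.008,-0.043,0,-1,0,0,0,0.008,-0.043,0,-1]
}}

```text
clock: 2.72
eef_pos: [377.1, -221.1, 207.7]
tool_rot: [3.142, -0.0, 2.758]
force: [0.4, 0.0, 0.2]
width: 85.3
gripper_force: 0.0
```

Call:
{"method": "carry_out", "body": {
  "deltas": [0,0,10.1,0,0,0,-1,0,0,10.1,0,0,0,-1,0,0,10.1,0,0,0,-1,0,0,10.1,0,0,0,-1,0,0,10.1,0,0,0,-1,0,0,10.1,0,0,0,-1,0,0,10.1,0,0,0,-1,0,0,10.1,0,0,0,-1,0,0,10.1,0,0,0,-1,0,0,10.1,0,0,0,-1]
}}

```text
clock: 3.98
eef_pos: [377.9, -219.8, 207.6]
tool_rot: [-3.141, -0.0, 0.989]
force: [-0.0, 0.1, -0.3]
width: 85.4
gripper_force: 0.0
```

```bash
python3 -c "
from h import *
print(ctrl.read_state()['qpos'])
plan((379,-220,120),(379,-220,67.5),yaw=57)"
```

```text
[ 0.03476274  0.37600983  0.57855267  2.09042422 -0.29741642  0.75489529
  0.2189315 ]
at [ 377.9 -219.8  207.6] [-179.97   -0.     56.68] w 85.4 t 3.98
2 x [0.0002 0.0005 0.0438] total [0.0005 0.001  0.0876]
2 x [0.     0.     0.0262] total [0.     0.     0.0525]
wz -0.3 in 1 x -0.32
```

Call:
{"method": "carry_out", "body": {
  "deltas": [0,0,0,0,0.001,0.045,-1,0,0,0,0,0,0.045,-1,0,0,0,0,0,0.03,-1,0,0,0,0,0,0.02,-1,0,0,0,0,0,0,-1,0,0,0,0,0,0,1,0,0,0,0,0,0,1,0,0,0,0,0,0,1,0,0,0,0,0,0,1,0,0,0,0,0,0,1,0,0,0,0,0,0,1]
}}

```text
clock: 5.35
eef_pos: [378.9, -220.6, 67.8]
tool_rot: [-3.142, -0.0, 0.995]
force: [-0.5, 0.3, 0.4]
width: -0.1
gripper_force: 0.0
```

```bash
python3 -c "
from h import *
s=ctrl.read_state();print(s['width'],s['gripper_force'],s['force'])
plan((379,-220,210),(470,0,210),(383.8,254,210),yaw=112.2)"
```

```text
-0.12325828856732285 0.0 [-0.49203367  0.27677041  0.38835152]
at [ 378.9 -220.6   67.8] [-180.     -0.     57.01] w -0.1 t 5.35
3 x [ 0.0002 -0.0001 -0.0474] total [ 0.0006 -0.0002 -0.1422]
5 x [ 0.0468 -0.0087 -0.    ] total [ 0.2341 -0.0435 -0.    ]
6 x [ 0.0277 -0.0351 -0.    ] total [ 0.1661 -0.2106 -0.    ]
wz -55.2 in 6 x -9.2
```

```bash
python3 - <<'E'
from h import *
s=cv2.resize(ctrl.get_image("side")[230:360,150:290,::-1],(400,372)); t=cv2.resize(ctrl.get_image("top")[215:315,300:400,::-1],(372,372))
cv2.imwrite("pics/m2.png",np.hstack([s,t]))
E
```

```text
(no output)
```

View pics/m2.png

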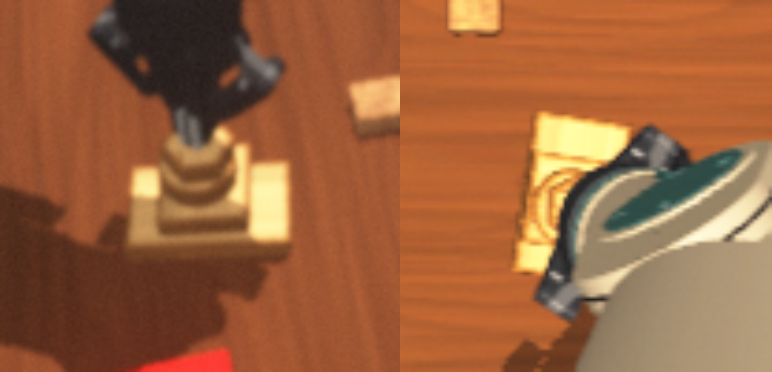

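```bash
python3 - <<'E'
from h import *
im=ctrl.get_image("side")
c=ctrl.calibration("side")
def proj(X):
    p=c["mtx"]@(c["R"]@np.array(X,float)+c["t"]); return p[:2]/p[2]
x0,y0,k=190,240,9
B=np.ascontiguousarray(cv2.resize(im[y0:y0+64,x0:x0+60,::-1],None,fx=k,fy=k,interpolation=cv2.INTER_CUBIC))
for z,col in((67.8,(0,0,255)),(88,(0,255,0)),(110,(255,0,0))):
    p=proj((378.9,-220.6,z)); print(z,p); cv2.circle(B,tuple(int(v) for v in (p-[x0,y0]+.5)*k),4,col,-1)
cv2.imwrite("pics/m3.png",B)
E
```

```text
67.8 [219.84463963 285.58840896]
88 [218.9609689 279.2265782]
110 [217.96404077 272.0493709 ]
```

View pics/m3.png

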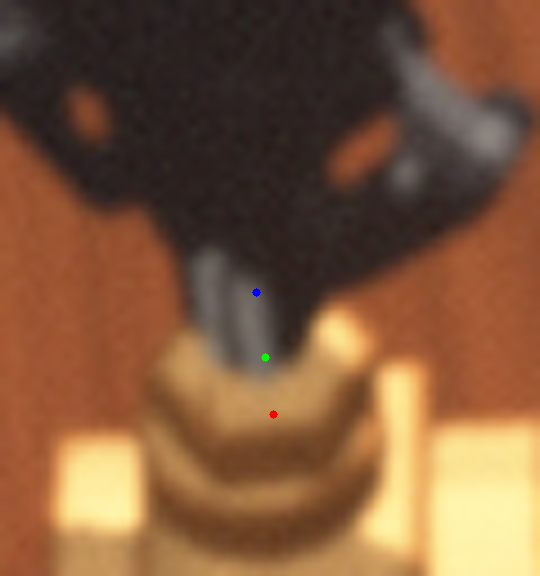

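The zoom shows the shut fingers hovering over the hex lid's top, with the tips near pixel (219,279), so the real tips sit about 20 mm above the reported TCP. I'll touch down gently to find out by how much.

Call:
{"method": "carry_out", "body": {
  "deltas": [0,0,0,0,0,0.001,1,0,0,0,0,0,0,1]
}}

```text
clock: 5.75
eef_pos: [378.8, -220.6, 66.7]
tool_rot: [-3.141, 0.0, 0.995]
force: [-0.0, -0.5, 0.6]
width: -0.2
gripper_force: 0.0
```

Call:
{"method": "carry_out", "body": {
  "deltas": [0,0,0,0,0,0.001,1,0,0,0,0,0,0,1]
}}

```text
clock: 6.0
eef_pos: [378.8, -220.6, 65.7]
tool_rot: [-3.141, -0.0, 0.995]
force: [-0.3, 0.3, 0.2]
width: -0.2
gripper_force: 0.0
```

Call:
{"method": "carry_out", "body": {
  "deltas": [0,0,0,0,0,0.001,1,0,0,0,0,0,0,1]
}}

```text
clock: 6.25
eef_pos: [378.8, -220.6, 64.7]
tool_rot: [-3.141, 0.0, 0.995]
force: [0.1, 0.6, 0.1]
width: -0.0
gripper_force: 0.0
```

Call:
{"method": "carry_out", "body": {
  "deltas": [0,0,0,0,0,0.001,1,0,0,0,0,0,0.001,1,0,0,0,0,0,0,1]
}}

```text
clock: 6.62
eef_pos: [379.0, -220.6, 64.4]
tool_rot: [3.14, -0.002, 0.994]
force: [-3.1, 2.7, 24.2]
width: 0.1
gripper_force: 12.2
```

Call:
{"method": "carry_out", "body": {
  "deltas": [0,0,0,0,0,0.001,1,0,0,0,0,0,0.001,1,0,0,0,0,0,0,1]
}}

```text
clock: 7.0
eef_pos: [379.2, -220.7, 64.3]
tool_rot: [3.139, -0.003, 0.994]
force: [-7.2, 4.2, 50.9]
width: -0.1
gripper_force: 25.6
```

Call:
{"method": "carry_out", "body": {
  "deltas": [0,0,0,0,0,0.001,1,0,0,0,0,0,0.001,1,0,0,0,0,0,0,1]
}}

```text
clock: 7.38
eef_pos: [379.3, -220.7, 64.1]
tool_rot: [3.138, -0.005, 0.993]
force: [-12.8, 7.3, 78.4]
width: 0.3
gripper_force: 39.3
```

Contact came at a reported z of 64.5 against the lid top at 88, so the shut tips are 23.5 mm above the reported TCP. I'll back off, open and re-grip lower.

Call:
{"method": "carry_out", "body": {
  "deltas": [0,0,0,0,0,-0.025,1,0,0,0,0,0,-0.045,-1,0,0,0,0,0,0,-1,0,0,0,0,0,0,-1,0,0,0,0,0,0,-1,0,0,0,0,0,0,-1,0,0,0,0,0,0,-1]
}}

```text
clock: 8.25
eef_pos: [378.5, -220.6, 128.3]
tool_rot: [-3.14, 0.0, 0.995]
force: [-0.3, -0.5, -0.5]
width: 85.6
gripper_force: 0.0
```

```bash
python3 - <<'E'
from h import *
s=cv2.resize(ctrl.get_image("side")[240:340,170:270,::-1],(600,600),interpolation=cv2.INTER_CUBIC)
cv2.imwrite("pics/m4.png",s)
plan((378.8,-220.4,43.5),yaw=57)
E
```

```text
at [ 378.6 -220.6  128.4] [-1.7995e+02  1.0000e-02  5.6990e+01] w 85.3 t 8.3
2 x [0.0001 0.     0.0425] total [0.0003 0.     0.0849]
wz -0.0 in 1 x -0.01
```

View pics/m4.png

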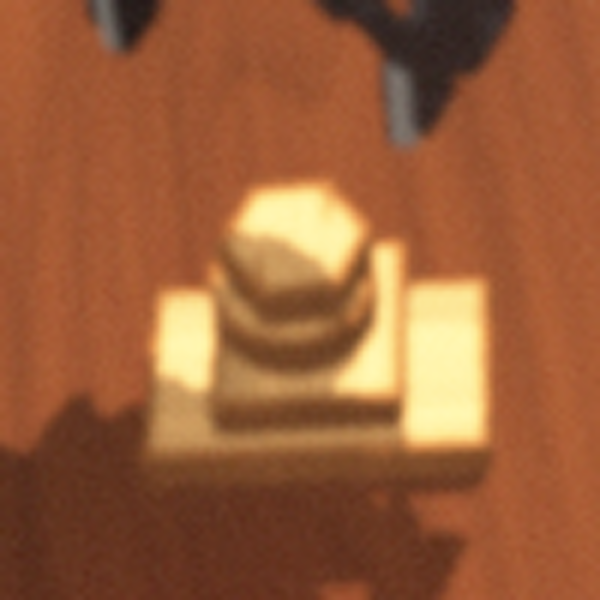

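The stack is intact, with the hex lid at (220,281) in the full picture and the open fingers well above it. Descending to grip.

Call:
{"method": "carry_out", "body": {
  "deltas": [0,0,0,0,0,0.035,-1,0,0,0,0,0,0.03,-1,0,0,0,0,0,0.02,-1,0,0,0,0,0,0,-1,0,0,0,0,0,0,1,0,0,0,0,0,0,1,0,0,0,0,0,0,1,0,0,0,0,0,0,1,0,0,0,0,0,0,1,0,0,0,0,0,0,1]
}}

```text
clock: 9.55
eef_pos: [379.4, -220.9, 44.8]
tool_rot: [3.14, -0.0, 0.995]
force: [-1.6, 0.8, 7.8]
width: 40.9
gripper_force: 60.6
```

```bash
python3 -c "
from h import *
plan((379,-220,210),(470,0,210),(383.8,254,210),yaw=112.2)"
```

```text
at [ 379.4 -220.9   44.8] [ 1.799e+02 -2.000e-02  5.701e+01] w 40.9 t 9.55
4 x [ 0.0001 -0.0002 -0.0413] total [ 0.0005 -0.0008 -0.1652]
5 x [ 0.0468 -0.0087 -0.    ] total [ 0.2341 -0.0435 -0.    ]
6 x [ 0.0277 -0.0351 -0.    ] total [ 0.1661 -0.2106 -0.    ]
wz -55.2 in 6 x -9.2
```

Call:
{"method": "carry_out", "body": {
  "deltas": [0,0,0,0,0,-0.01,1,0,0,0,0,0,-0.04,1,0,0,0,0,0,-0.05,1,0,0,0,0.0468,-0.0087,0,1,0,0,0,0.0468,-0.0087,0,1,0,0,0,0.0468,-0.0087,0,1,0,0,0,0.0468,-0.0087,0,1,0,0,0,0.0468,-0.0087,0,1,0,0,0,0.0277,-0.0351,0,1,0,0,0,0.0277,-0.0351,0,1,0,0,0,0.0277,-0.0351,0,1,0,0,0,0.0277,-0.0351,0,1]
}}

```text
clock: 11.05
eef_pos: [411.8, 170.2, 144.5]
tool_rot: [3.141, -0.001, 0.995]
force: [0.6, -0.3, -0.6]
width: 40.7
gripper_force: 60.8
```

Call:
{"method": "carry_out", "body": {
  "deltas": [0,0,0,0.0277,-0.0351,0,1,0,0,0,0.0277,-0.0351,0,1,0,0,-9.2,0,0,0,1,0,0,-9.2,0,0,0,1,0,0,-9.2,0,0,0,1,0,0,-9.2,0,0,0,1,0,0,-9.2,0,0,0,1,0,0,-9.2,0,0,0,1,0,0,0,0,0,0,1]
}}

```text
clock: 12.18
eef_pos: [383.7, 253.3, 144.5]
tool_rot: [3.141, -0.0, 1.957]
force: [-0.1, -0.2, 0.4]
width: 40.9
gripper_force: 60.8
```

```bash
python3 - <<'E'
from h import *
plan((383.8,254,69.5),yaw=112.3)
# remaining stack now uncovered by the arm: round and square lids
a=ctrl.get_image("top")[:,:,::-1];b=ctrl.get_image("side")[:,:,::-1]
cv2.imwrite("pics/t5.png",a);cv2.imwrite("pics/s5.png",b)
f=lambda x:cv2.resize(x,(400,400),interpolation=cv2.INTER_CUBIC)
cv2.imwrite("pics/m5.png",np.hstack([f(a[240:296,319:375]),f(b[262:328,190:256])]))
E
```

```text
at [383.7 253.3 144.5] [ 1.7997e+02 -3.0000e-02  1.1211e+02] w 40.9 t 12.18
2 x [0.0003 0.0002 0.0375] total [0.0006 0.0003 0.075 ]
wz -0.2 in 1 x -0.19
```

View pics/m5.png

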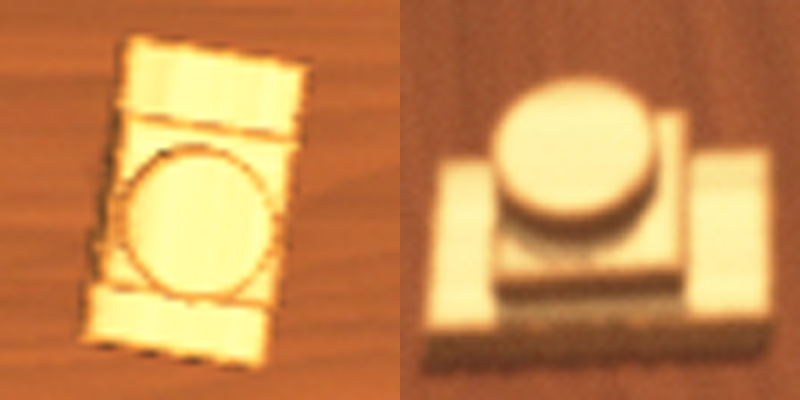

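The round lid is now clear, centred near (199,222) in the left crop and (175,146) in the right. Lowering the hex lid onto its pot.

Call:
{"method": "carry_out", "body": {
  "deltas": [0,0,-0.2,0.0006,0.0003,0.04,1,0,0,0,0,0,0.025,1,0,0,0,0,0,0.007,1,0,0,0,0,0,0.002,1,0,0,0,0,0,0,1]
}}

```text
clock: 12.9
eef_pos: [384.3, 254.4, 70.5]
tool_rot: [3.14, -0.0, 1.961]
force: [0.9, 0.4, 0.2]
width: 41.1
gripper_force: 60.8
```

```bash
python3 - <<'E'
from h import *
plan((383.8,254,69),yaw=112.5)
t=plane("top",np.array([199,222.5])*56/400-.5+[319,240],66);s=plane("side",np.array([175,146.5])*66/400-.5+[190,262],66)
print("round",t,s)
E
```

```text
at [384.3 254.4  70.5] [ 1.7992e+02 -1.0000e-02  1.1238e+02] w 41.1 t 12.9
1 x [-0.0002 -0.0006  0.0015] total [-0.0002 -0.0006  0.0015]
wz -0.1 in 1 x -0.12
round [[ 376.30582255 -219.04139356]] [[ 376.10868992 -218.94656782]]
```

Call:
{"method": "carry_out", "body": {
  "deltas": [0,0,0,0,-0.0005,0.001,1,0,0,0,0,0,0,1]
}}

```text
clock: 13.15
eef_pos: [383.4, 254.1, 69.2]
tool_rot: [3.141, -0.0, 1.962]
force: [0.5, -0.1, 0.5]
width: 40.3
gripper_force: 60.8
```

Call:
{"method": "carry_out", "body": {
  "deltas": [0,0,0,0,0,0.001,1,0,0,0,0,0,0,1]
}}

```text
clock: 13.4
eef_pos: [383.5, 254.1, 68.8]
tool_rot: [3.141, -0.001, 1.962]
force: [-1.9, -1.1, 10.8]
width: 40.7
gripper_force: 62.2
```

Contact is at 69, as predicted. Releasing and rising.

Call:
{"method": "carry_out", "body": {
  "deltas": [0,0,0,0,0,0,-1,0,0,0,0,0,0,-1,0,0,0,0,0,0,-1,0,0,0,0,0,-0.01,-1,0,0,0,0,0,-0.03,-1,0,0,0,0,0,-0.04,-1]
}}

```text
clock: 14.15
eef_pos: [382.7, 253.4, 148.6]
tool_rot: [-3.14, 0.001, 1.962]
force: [0.3, 0.5, -0.0]
width: 85.3
gripper_force: 0.0
```

```bash
python3 -c "
from h import *
plan((480,0,145),(376.2,-219,145),yaw=81.7)"
```

```text
at [382.7 253.4 148.6] [-1.799e+02  3.000e-02  1.124e+02] w 85.3 t 14.15
6 x [-0.0452 -0.0011  0.0006] total [-0.2714 -0.0066  0.0036]
5 x [-0.0326 -0.0359 -0.    ] total [-0.1629 -0.1794 -0.    ]
wz 30.7 in 4 x 7.67
```

Call:
{"method": "carry_out", "body": {
  "deltas": [0,0,0,-0.045,-0.0011,0,-1,0,0,0,-0.045,-0.0011,0,-1,0,0,0,-0.045,-0.0011,0,-1,0,0,0,-0.045,-0.0011,0,-1,0,0,0,-0.045,-0.0011,0,-1,0,0,0,-0.0464,-0.0011,0,-1,0,0,0,-0.0326,-0.0359,0,-1,0,0,0,-0.0326,-0.0359,0,-1,0,0,0,-0.0326,-0.0359,0,-1,0,0,0,-0.0326,-0.0359,0,-1,0,0,0,-0.0326,-0.0359,0,-1]
}}

```text
clock: 15.52
eef_pos: [376.2, -220.1, 148.4]
tool_rot: [3.141, 0.001, 1.962]
force: [0.2, -0.1, 0.3]
width: 85.6
gripper_force: 0.0
```

Call:
{"method": "carry_out", "body": {
  "deltas": [0,0,7.7,0,0,0,-1,0,0,7.7,0,0,0,-1,0,0,7.7,0,0,0,-1,0,0,7.6,0,0,0,-1,0,0,0,0,0,0,-1]
}}

```text
clock: 16.15
eef_pos: [376.9, -218.6, 148.2]
tool_rot: [3.141, 0.0, 1.427]
force: [-0.0, -0.3, 0.1]
width: 85.1
gripper_force: 0.0
```

```bash
python3 -c "
from h import *
plan((376.2,-219,24),yaw=81.7)"
```

```text
at [ 376.9 -218.6  148.2] [1.7999e+02 2.0000e-02 8.1790e+01] w 85.1 t 16.15
3 x [-0.0002 -0.0002  0.0414] total [-0.0005 -0.0006  0.1242]
wz 0.1 in 1 x 0.09
```

Call:
{"method": "carry_out", "body": {
  "deltas": [0,0,0,-0.0005,-0.0005,0.045,-1,0,0,0,0,0,0.045,-1,0,0,0,0,0,0.0235,-1,0,0,0,0,0,0.01,-1,0,0,0,0,0,0,-1,0,0,0,0,0,0,1,0,0,0,0,0,0,1,0,0,0,0,0,0,1,0,0,0,0,0,0,1,0,0,0,0,0,0,1]
}}

```text
clock: 17.4
eef_pos: [377.0, -219.3, 25.7]
tool_rot: [3.139, 0.0, 1.427]
force: [-1.2, 0.6, 11.8]
width: 51.9
gripper_force: 60.6
```

```bash
python3 -c "
from h import *
plan((376,-219,130),(500,0,130),(628.9,167.2,130))"
```

```text
at [ 377.  -219.3   25.7] [1.7987e+02 2.0000e-02 8.1730e+01] w 51.9 t 17.4
3 x [ 0.0001 -0.0003 -0.0348] total [ 0.0002 -0.001  -0.1043]
6 x [ 0.0391  0.0152 -0.    ] total [ 0.2346  0.0912 -0.    ]
5 x [ 0.0368  0.0207 -0.    ] total [ 0.184   0.1035 -0.    ]
```

Call:
{"method": "carry_out", "body": {
  "deltas": [0,0,0,0,0,-0.01,1,0,0,0,0,0,-0.04,1,0,0,0,0,0,-0.056,1,0,0,0,0.0391,0.0152,0,1,0,0,0,0.0391,0.0152,0,1,0,0,0,0.0391,0.0152,0,1,0,0,0,0.0391,0.0152,0,1,0,0,0,0.0391,0.0152,0,1,0,0,0,0.0391,0.0152,0,1]
}}

```text
clock: 18.52
eef_pos: [500.8, 1.4, 131.2]
tool_rot: [3.141, -0.0, 1.427]
force: [1.3, -0.3, -0.7]
width: 52.0
gripper_force: 62.7
```

Call:
{"method": "carry_out", "body": {
  "deltas": [0,0,0,0.0368,0.0207,0,1,0,0,0,0.0368,0.0207,0,1,0,0,0,0.0368,0.0207,0,1,0,0,0,0.0368,0.0207,0,1,0,0,0,0.0368,0.0207,0,1,0,0,0,0,0,0,1]
}}

```text
clock: 19.27
eef_pos: [630.2, 171.7, 130.4]
tool_rot: [3.141, -0.002, 1.432]
force: [-0.5, 0.6, -0.9]
width: 51.8
gripper_force: 62.7
```

```bash
python3 - <<'E'
from h import *
plan((628.9,167.2,62.5))
a=ctrl.get_image("top")[:,:,::-1];b=ctrl.get_image("side")[:,:,::-1]
cv2.imwrite("pics/t6.png",a);cv2.imwrite("pics/s6.png",b)
f=lambda x:cv2.resize(x,(400,300),interpolation=cv2.INTER_CUBIC)
T=f(b[110:155,173:233])
cv2.imwrite("pics/m6.png",np.vstack([np.hstack([f(a[240:297,309:385]),f(b[265:328,181:265])]),np.hstack([f(a[237:294,112:188]),T])]))
E
```

```text
at [630.2 171.7 130.4] [ 1.7994e+02 -1.1000e-01  8.2060e+01] w 51.8 t 19.27
2 x [-0.0023 -0.0003  0.034 ] total [-0.0046 -0.0007  0.0679]
```

View pics/m6.png

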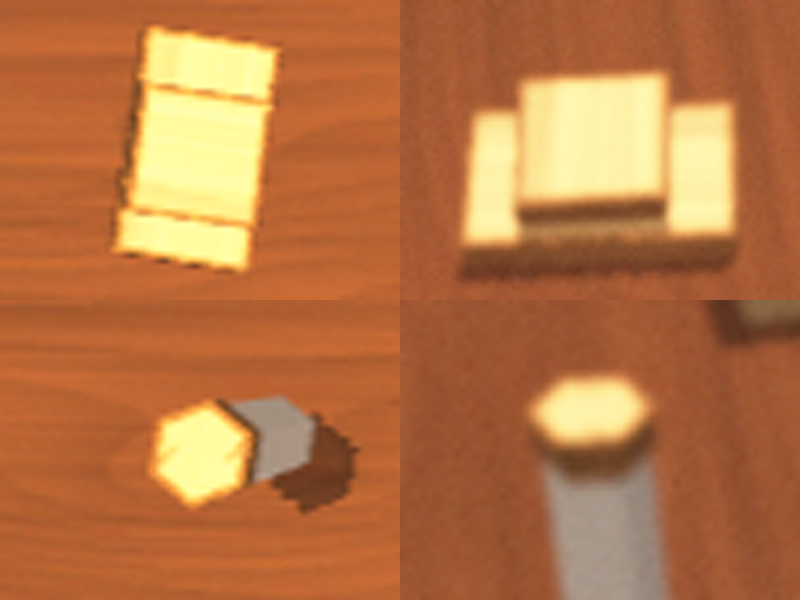

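The hex lid sits on its pot at about (150,265) in the top view. The square lid is now clear at about (193,140) in the upper-left crop. Next I'll measure both.

```bash
python3 - <<'E'
from h import *
for n,at in(("top",(150,265)),("side",(203,127))):
    B=big(cv2.imread(f"pics/{n[0]}6.png")).astype(int)
    for v in (130,160):
        m=((B[:,:,1]>v)&(B[:,:,2]>B[:,:,0]+50)&(B[:,:,2]>180)).astype(np.uint8)*255
        print("hex",n,v,hexfit(plane(n,blob(m,at,18),112)))
S=plane("side",np.array([(119,78),(267,72),(267,196),(118,203)])*.21-.5+[181,265],44);print("sq side",rect(S))
S=plane("top",np.array([(145,87),(272,102),(252,224),(130,210)])*.19-.5+[309,240],44);print("sq top",rect(S))
E
```

```text
hex top 130 (array([383.1, 253.2]), np.float64(42.8), np.float64(22.0))
hex top 160 (array([383.1, 253.1]), np.float64(40.4), np.float64(22.0))
hex side 130 (array([384.1, 254.2]), np.float64(44.4), np.float64(23.5))
hex side 160 (array([384.1, 254.2]), np.float64(40.5), np.float64(24.0))
sq side (array([ 378.5, -220.9]), array([62. , 61.4]), -7.7)
sq top (array([ 378.3, -223.4]), array([62.2, 59.1]), 84.3)
```

Call:
{"method": "carry_out", "body": {
  "deltas": [0,0,0,-0.0045,-0.0007,0.035,1,0,0,0,0,0,0.025,1,0,0,0,0,0,0.006,1,0,0,0,0,0,0,1]
}}

```text
clock: 19.88
eef_pos: [627.9, 161.9, 64.9]
tool_rot: [3.141, 0.0, 1.425]
force: [0.5, -0.3, -0.1]
width: 51.7
gripper_force: 62.7
```

Call:
{"method": "carry_out", "body": {
  "deltas": [0,0,0,0,0,0,1,0,0,0,0,0,0,1]
}}

```text
clock: 20.12
eef_pos: [628.6, 162.9, 65.4]
tool_rot: [3.14, -0.001, 1.426]
force: [-0.6, 0.5, -0.9]
width: 51.6
gripper_force: 62.7
```

```bash
python3 -c "
from h import *
plan((628.9,167.2,62.5))"
```

```text
at [628.6 162.9  65.4] [ 1.7992e+02 -4.0000e-02  8.1710e+01] w 51.6 t 20.12
1 x [ 0.0043 -0.0003  0.0029] total [ 0.0043 -0.0003  0.0029]
```

Call:
{"method": "carry_out", "body": {
  "deltas": [0,0,0,0.0043,0,0.002,1,0,0,0,0,0,0,1,0,0,0,0,0,0,1]
}}

```text
clock: 20.5
eef_pos: [628.5, 167.1, 62.2]
tool_rot: [-3.142, 0.0, 1.426]
force: [-0.6, -0.0, -0.3]
width: 51.9
gripper_force: 62.7
```

Call:
{"method": "carry_out", "body": {
  "deltas": [0,0,0,0,0,0.001,1,0,0,0,0,0,0,1]
}}

```text
clock: 20.75
eef_pos: [628.7, 167.0, 61.9]
tool_rot: [3.141, -0.0, 1.426]
force: [-1.1, -0.1, 5.3]
width: 51.6
gripper_force: 63.4
```

Call:
{"method": "carry_out", "body": {
  "deltas": [0,0,0,0,0,0,-1,0,0,0,0,0,0,-1,0,0,0,0,0,0,-1,0,0,0,0,0,-0.01,-1,0,0,0,0,0,-0.03,-1,0,0,0,0,0,-0.04,-1,0,0,0,0,0,0,-1]
}}

```text
clock: 21.62
eef_pos: [631.4, 167.0, 145.4]
tool_rot: [3.135, -0.002, 1.426]
force: [0.3, 0.2, 0.1]
width: 85.4
gripper_force: 0.0
```

```bash
python3 -c "
from h import *
plan((500,0,140),(378.4,-221.5,140),yaw=81.9)"
```

```text
at [631.4 167.  145.4] [ 1.796e+02 -1.400e-01  8.170e+01] w 85.4 t 21.62
5 x [-0.0368 -0.0212  0.0011] total [-0.1842 -0.1059  0.0054]
6 x [-0.0395 -0.0147 -0.    ] total [-0.2367 -0.0883 -0.    ]
wz -0.2 in 1 x -0.2
```

Call:
{"method": "carry_out", "body": {
  "deltas": [0,0,0,-0.0368,-0.0208,0,-1,0,0,0,-0.0368,-0.0208,0,-1,0,0,0,-0.0368,-0.0208,0,-1,0,0,0,-0.0368,-0.0208,0,-1,0,0,0,-0.0368,-0.0208,0,-1,0,0,0,-0.0395,-0.0147,0,-1,0,0,0,-0.0395,-0.0147,0,-1,0,0,0,-0.0395,-0.0147,0,-1,0,0,0,-0.0395,-0.0147,0,-1,0,0,0,-0.0395,-0.0147,0,-1,0,0,0,-0.0395,-0.0147,0,-1,0,0,0,0,0,0.06,-1]
}}

```text
clock: 23.12
eef_pos: [379.8, -227.1, 83.4]
tool_rot: [3.132, 0.006, 1.421]
force: [2.3, 0.6, -0.5]
width: 85.5
gripper_force: 0.0
```

Call:
{"method": "carry_out", "body": {
  "deltas": [0,0,0,0,0,0,-1,0,0,0,0,0,0,-1]
}}

```text
clock: 23.38
eef_pos: [377.9, -221.9, 82.2]
tool_rot: [3.141, -0.0, 1.426]
force: [1.3, -0.2, 0.5]
width: 85.0
gripper_force: 0.0
```

```bash
python3 -c "
from h import *
plan((378.4,-221.5,3.5),yaw=81.9)"
```

```text
at [ 377.9 -221.9   82.2] [179.99  -0.    81.72] w 85.0 t 23.38
2 x [0.0002 0.0002 0.0393] total [0.0004 0.0004 0.0787]
wz -0.2 in 1 x -0.18
```

Call:
{"method": "carry_out", "body": {
  "deltas": [0,0,-0.2,0.0004,0.0004,0.045,-1,0,0,0,0,0,0.023,-1,0,0,0,0,0,0.01,-1,0,0,0,0,0,0,-1,0,0,0,0,0,0,1,0,0,0,0,0,0,1,0,0,0,0,0,0,1,0,0,0,0,0,0,1,0,0,0,0,0,0,1]
}}

```text
clock: 24.5
eef_pos: [379.4, -221.7, 4.9]
tool_rot: [3.138, -0.0, 1.431]
force: [-0.8, 0.6, 10.1]
width: 60.0
gripper_force: 63.0
```

```bash
python3 -c "
from h import *
plan((378,-221.5,100),(621.5,-142.2,100),yaw=69)"
```

```text
at [ 379.4 -221.7    4.9] [179.82  -0.    81.96] w 60.0 t 24.5
2 x [ 0.     -0.0007 -0.0475] total [ 0.     -0.0014 -0.0951]
6 x [ 0.0188  0.0383 -0.    ] total [ 0.1126  0.23   -0.    ]
wz 13.0 in 2 x 6.48
```

Call:
{"method": "carry_out", "body": {
  "deltas": [0,0,0,0,0,-0.01,1,0,0,0,0,0,-0.04,1,0,0,0,0,0,-0.055,1,0,0,0,0.0188,0.0383,0,1,0,0,0,0.0188,0.0383,0,1,0,0,0,0.0188,0.0383,0,1,0,0,0,0.0188,0.0383,0,1,0,0,0,0.0188,0.0383,0,1,0,0,0,0.0186,0.0385,0,1,0,0,6.5,0,0,0,1,0,0,6.5,0,0,0,1]
}}

```text
clock: 25.88
eef_pos: [621.5, -142.0, 108.9]
tool_rot: [-3.141, 0.001, 1.2]
force: [-0.0, -0.8, -0.6]
width: 59.9
gripper_force: 65.8
```

Call:
{"method": "carry_out", "body": {
  "deltas": [0,0,0,0,0,0.02,1,0,0,0,0,0,0,1,0,0,0,0,0,0,1]
}}

```text
clock: 26.25
eef_pos: [621.3, -142.5, 88.1]
tool_rot: [-3.141, 0.0, 1.203]
force: [0.0, -1.0, -0.2]
width: 60.1
gripper_force: 65.7
```

```bash
python3 - <<'E'
from h import *
plan((621.5,-142.2,54.5),yaw=69)
for n,at in(("top",(193,165)),("side",(301,140)),("top",(347,268)),("side",(223,295))):
    im=ctrl.get_image(n)[:,:,::-1]; cv2.imwrite(f"pics/{n[0]}7.png",im); B=big(im).astype(int)
    ob=at[0] in(347,223)
    for v in (130,160):
        m=((B[:,:,1]>v)&(B[:,:,2]>B[:,:,0]+50)&(B[:,:,2]>180)).astype(np.uint8)*255
        P=blob(m,at,34 if ob else 18)
        if ob: print("oblong lid",n,v,rect(plane(n,P,22)))
        else: P=plane(n,P,102); print("round lid",n,v,(P.min(0)+P.max(0))/2,np.ptp(P,axis=0))
E
```

```text
at [ 621.3 -142.5   88.1] [-179.96    0.     68.94] w 60.1 t 26.25
1 x [0.0003 0.0001 0.0336] total [0.0003 0.0001 0.0336]
wz -0.1 in 1 x -0.06
round lid top 130 [628.02775628 167.12831704] [51.74048998 52.11967895]
round lid top 160 [627.83399213 166.69790339] [49.6954559  49.83964853]
round lid side 130 [629.26561024 167.81477245] [54.32668181 57.39311135]
round lid side 160 [629.12713554 167.41408355] [51.04349747 52.71661581]
oblong lid top 130 (array([ 379.9, -225.7]), array([112. ,  66.9]), -8.1)
oblong lid top 160 (array([ 379.9, -225.6]), array([109.7,  64.5]), -8.1)
oblong lid side 130 (array([ 380.4, -224. ]), array([112.7,  67.2]), -7.9)
oblong lid side 160 (array([ 380.4, -224.1]), array([110.,  64.]), -8.0)
```

Call:
{"method": "carry_out", "body": {
  "deltas": [0,0,0,0.0003,0.0001,0.027,1,0,0,0,0,0,0.006,1,0,0,0,0,0,0,1,0,0,0,0,0,0,1]
}}

```text
clock: 26.95
eef_pos: [622.4, -142.6, 56.2]
tool_rot: [3.14, 0.0, 1.203]
force: [0.5, 0.4, -1.9]
width: 60.4
gripper_force: 65.7
```

Call:
{"method": "carry_out", "body": {
  "deltas": [0,0,0,0,0,0.001,1,0,0,0,0,0,0,1]
}}

```text
clock: 27.2
eef_pos: [622.0, -142.2, 54.6]
tool_rot: [3.141, -0.0, 1.203]
force: [0.6, -0.5, 0.0]
width: 59.9
gripper_force: 65.7
```

Call:
{"method": "carry_out", "body": {
  "deltas": [0,0,0,0,0,0.001,1,0,0,0,0,0,0,1]
}}

```text
clock: 27.45
eef_pos: [621.9, -142.2, 53.3]
tool_rot: [-3.142, -0.0, 1.203]
force: [-0.5, 0.7, 0.2]
width: 60.2
gripper_force: 65.7
```

Call:
{"method": "carry_out", "body": {
  "deltas": [0,0,0,0,0.0003,0.001,1,0,0,0,0,0,0,1]
}}

```text
clock: 27.7
eef_pos: [621.9, -142.2, 53.1]
tool_rot: [-3.141, -0.001, 1.203]
force: [-3.0, 1.1, 6.7]
width: 60.2
gripper_force: 66.5
```

Call:
{"method": "carry_out", "body": {
  "deltas": [0,0,0,0,0,0,-1,0,0,0,0,0,0,-1,0,0,0,0,0,0,-1,0,0,0,0,0,-0.01,-1,0,0,0,0,0,-0.03,-1,0,0,0,0,0,-0.04,-1,0,0,0,0,0,0,-1,0,0,0,0,0,0,-1]
}}

```text
clock: 28.7
eef_pos: [622.0, -141.9, 132.4]
tool_rot: [-3.141, -0.001, 1.203]
force: [-0.3, -0.6, -0.2]
width: 85.3
gripper_force: 0.0
```

```bash
python3 -c "
from h import *
plan((380.2,-224.9,135),yaw=-8.1)"
```

```text
at [ 622.  -141.9  132.4] [-1.7999e+02 -3.0000e-02  6.8920e+01] w 85.3 t 28.7
6 x [-0.0274 -0.0326 -0.0004] total [-0.1644 -0.1958 -0.0026]
wz 77.0 in 8 x 9.63
```

Call:
{"method": "carry_out", "body": {
  "deltas": [0,0,0,-0.0274,-0.0326,0,-1,0,0,0,-0.0274,-0.0326,0,-1,0,0,0,-0.0274,-0.0326,0,-1,0,0,0,-0.0274,-0.0326,0,-1,0,0,0,-0.0274,-0.0326,0,-1,0,0,0,-0.0274,-0.0328,0,-1,0,0,9.6,0,0,0,-1,0,0,9.6,0,0,0,-1,0,0,9.6,0,0,0,-1,0,0,9.6,0,0,0,-1]
}}

```text
clock: 29.95
eef_pos: [379.7, -224.7, 131.6]
tool_rot: [-3.14, 0.001, 0.527]
force: [0.1, -0.6, -0.5]
width: 85.4
gripper_force: 0.0
```

Call:
{"method": "carry_out", "body": {
  "deltas": [0,0,9.6,0,0,0,-1,0,0,9.6,0,0,0,-1,0,0,9.7,0,0,0,-1,0,0,9.7,0,0,0,-1,0,0,0,0,0,0.06,-1,0,0,0,0,0,0,-1,0,0,0,0,0,0,-1]
}}

```text
clock: 30.82
eef_pos: [380.2, -226.1, 72.9]
tool_rot: [3.141, -0.0, -0.143]
force: [0.2, -0.1, 0.6]
width: 85.5
gripper_force: 0.0
```

```bash
python3 -c "
from h import *
plan((380.2,-224.9,-13),yaw=-8.1)"
```

```text
at [ 380.2 -226.1   72.9] [ 1.7995e+02 -1.0000e-02 -8.2000e+00] w 85.5 t 30.82
2 x [-0.0001 -0.0006  0.043 ] total [-0.0001 -0.0012  0.0859]
wz -0.1 in 1 x -0.1
```

Call:
{"method": "carry_out", "body": {
  "deltas": [0,0,0,0,-0.001,0.045,-1,0,0,0,0,0,0.03,-1,0,0,0,0,0,0.01,-1,0,0,0,0,0,0,-1,0,0,0,0,0,0,1,0,0,0,0,0,0,1,0,0,0,0,0,0,1,0,0,0,0,0,0,1,0,0,0,0,0,0,1]
}}

```text
clock: 31.95
eef_pos: [381.1, -227.9, -1.6]
tool_rot: [3.138, -0.005, -0.144]
force: [-4.9, 3.6, 60.4]
width: 0.6
gripper_force: 30.4
```

```bash
python3 -c "
from h import *
plan((380.2,-224.9,90),(454,21.8,90),yaw=2.6)"
```

```text
at [ 381.1 -227.9   -1.6] [179.8   -0.31  -8.26] w 0.6 t 31.95
2 x [-0.0006 -0.0014 -0.0458] total [-0.0013 -0.0028 -0.0916]
6 x [ 0.0063 -0.0425 -0.    ] total [ 0.0376 -0.2547 -0.    ]
wz -10.9 in 2 x -5.43
```

The shut fingers ended on top of the lid: the tips at 66 mm opening are about TCP+30, so I was too high. Backing off, looking again and regripping lower.

Call:
{"method": "carry_out", "body": {
  "deltas": [0,0,0,0,0,-0.04,1,0,0,0,0,0,-0.06,-1,0,0,0,0,-0.05,0,-1,0,0,0,0,-0.05,0,-1,0,0,0,0,-0.05,0,-1,0,0,0,0,-0.05,0,-1,0,0,0,0,0,0,-1]
}}

```text
clock: 32.83
eef_pos: [407.8, -22.5, 93.4]
tool_rot: [-3.14, 0.004, -0.133]
force: [0.0, -0.5, 1.0]
width: 85.4
gripper_force: 0.0
```

```bash
python3 - <<'E'
from h import *
for n,at,z,r,k in(("top",(347,268),22,34,"oblong"),("side",(223,300),22,34,"oblong"),("top",(314,168),92,22,"square"),("side",(331,228),92,22,"square")):
    im=ctrl.get_image(n)[:,:,::-1]; cv2.imwrite(f"pics/{n[0]}8.png",im); B=big(im).astype(int)
    for v in (130,160):
        m=((B[:,:,1]>v)&(B[:,:,2]>B[:,:,0]+50)&(B[:,:,2]>180)).astype(np.uint8)*255
        print(k,n,v,rect(plane(n,blob(m,at,r),z)))
plan((380.2,-224.9,90),yaw=-8.1)
cv2.imwrite("pics/m8.png",np.hstack([cv2.resize(cv2.imread("pics/t8.png")[130:310,130:400],(400,267)),cv2.resize(cv2.imread("pics/s8.png")[110:340,150:370],(279,267)) if 0 else cv2.resize(cv2.imread("pics/s8.png")[150:330,130:400],(400,267))]))
E
```

```text
oblong top 130 (array([ 379.9, -225.9]), array([112.2,  67.3]), -8.2)
oblong top 160 (array([ 379.9, -226. ]), array([110.1,  65.2]), -8.1)
oblong side 130 (array([ 380.6, -224.3]), array([112.6,  66.8]), -8.0)
oblong side 160 (array([ 380.6, -224.5]), array([109.7,  63.7]), -8.2)
square top 130 (array([ 621.6, -143.1]), array([62.5, 62.3]), 69.7)
square top 160 (array([ 621.8, -143.4]), array([60.3, 60.2]), 69.8)
square side 130 (array([ 622.5, -142.3]), array([63.4, 62.9]), 70.3)
square side 160 (array([ 622.5, -142.3]), array([60.4, 59.6]), 70.1)
at [407.8 -28.3  93.8] [ 1.7997e+02  1.4000e-01 -8.2200e+00] w 84.9 t 33.02
4 x [0.0002 0.0496 0.0009] total [0.0008 0.1985 0.0038]
wz -0.1 in 1 x -0.12
```

View pics/m8.png

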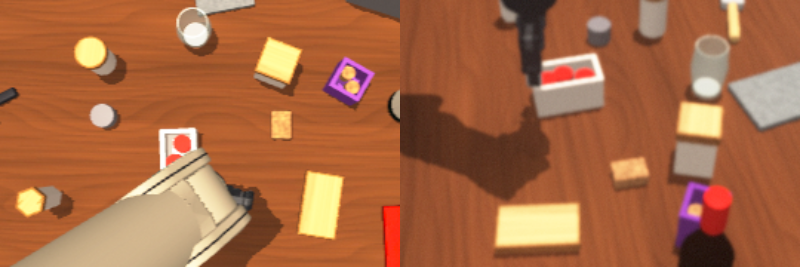

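Hex, round and square lids sit on their pots, and the oblong lid hasn't moved (top view about (347,268)). Going back for it.

Call:
{"method": "carry_out", "body": {
  "deltas": [0,0,0,0,0.05,0,-1,0,0,0,0,0.05,0,-1,0,0,0,0,0.05,0,-1,0,0,0,0,0.049,0,-1,0,0,0,0,0,0.03,-1,0,0,0,0,0,0,-1,0,0,0,0,0,0,-1]
}}

```text
clock: 33.9
eef_pos: [379.1, -224.5, 63.9]
tool_rot: [-3.141, 0.004, -0.143]
force: [0.7, -0.1, 0.0]
width: 85.6
gripper_force: 0.0
```

```bash
python3 -c "
from h import *
plan((380.2,-225.1,-24),yaw=-8.1)"
```

```text
at [ 379.1 -224.5   63.9] [-179.98    0.2    -8.19] w 85.6 t 33.9
2 x [0.0006 0.0002 0.0439] total [0.0012 0.0004 0.0879]
wz -0.1 in 1 x -0.09
```

Call:
{"method": "carry_out", "body": {
  "deltas": [0,0.2,0,0.001,0.0004,0.04,-1,0,0,0,0,0,0.03,-1,0,0,0,0,0,0.012,-1,0,0,0,0,0,0.005,-1,0,0,0,0,0,0,-1,0,0,0,0,0,0,-1]
}}

```text
clock: 34.65
eef_pos: [381.3, -225.0, -22.4]
tool_rot: [3.141, 0.0, -0.141]
force: [0.2, -0.3, 1.3]
width: 85.4
gripper_force: 0.0
```

Call:
{"method": "carry_out", "body": {
  "deltas": [0,0,0,0,0,0,1,0,0,0,0,0,0,1,0,0,0,0,0,0,1,0,0,0,0,0,0,1,0,0,0,0,0,0,1]
}}

```text
clock: 35.28
eef_pos: [381.2, -224.9, -22.3]
tool_rot: [-3.141, -0.0, -0.141]
force: [-0.9, 0.5, 7.9]
width: 64.5
gripper_force: 65.7
```

```bash
python3 -c "
from h import *
plan((380.2,-225.1,90),(454,21.8,90),yaw=2.6)"
```

```text
at [ 381.2 -224.9  -22.3] [-179.97   -0.     -8.1 ] w 64.5 t 35.27
3 x [-0.0003  0.0001 -0.0374] total [-0.0009  0.0003 -0.1123]
6 x [ 0.0064 -0.0425 -0.    ] total [ 0.0383 -0.2548 -0.    ]
wz -10.7 in 2 x -5.35
```

Call:
{"method": "carry_out", "body": {
  "deltas": [0,0,0,0,0,-0.01,1,0,0,0,0,0,-0.04,1,0,0,0,0,0,-0.05,1,0,0,0,0.0064,-0.0425,0,1,0,0,0,0.0064,-0.0425,0,1,0,0,0,0.0064,-0.0425,0,1,0,0,0,0.0064,-0.0425,0,1,0,0,0,0.0064,-0.0425,0,1,0,0,0,0.0064,-0.0422,0,1,0,0,-5.4,0,0,0,1,0,0,-5.3,0,0,0,1,0,0,0,0,0,0,1]
}}

```text
clock: 36.78
eef_pos: [454.7, 22.1, 77.2]
tool_rot: [-3.14, 0.001, 0.045]
force: [0.0, -0.6, -1.2]
width: 64.6
gripper_force: 67.2
```

Call:
{"method": "carry_out", "body": {
  "deltas": [0,0,0,0,0,0.02,1,0,0,0,0,0,0,1,0,0,0,0,0,0,1]
}}

```text
clock: 37.15
eef_pos: [454.9, 21.4, 57.4]
tool_rot: [-3.141, 0.001, 0.044]
force: [-1.0, 0.9, -1.1]
width: 64.5
gripper_force: 67.1
```

```bash
python3 -c "
from h import *
plan((455,21.8,39),yaw=2.6)"
```

```text
at [454.9  21.4  57.4] [-1.7996e+02  5.0000e-02  2.5100e+00] w 64.5 t 37.15
1 x [ 0.0001 -0.0003  0.0184] total [ 0.0001 -0.0003  0.0184]
wz -0.1 in 1 x -0.09
```

Call:
{"method": "carry_out", "body": {
  "deltas": [0,0,0,0,-0.0003,0.012,1,0,0,0,0,0,0.006,1,0,0,0,0,0,0,1,0,0,0,0,0,0,1]
}}

```text
clock: 37.65
eef_pos: [454.9, 21.9, 39.1]
tool_rot: [-3.141, 0.001, 0.045]
force: [0.6, 0.5, -0.8]
width: 64.5
gripper_force: 67.2
```

Call:
{"method": "carry_out", "body": {
  "deltas": [0,0,0,0,0,0.001,1,0,0,0,0,0,0,1]
}}

```text
clock: 37.9
eef_pos: [454.9, 22.1, 38.2]
tool_rot: [-3.141, 0.001, 0.045]
force: [-0.5, -0.4, -0.7]
width: 64.4
gripper_force: 67.2
```

Call:
{"method": "carry_out", "body": {
  "deltas": [0,0,0,0,0,0.001,1,0,0,0,0,0,0,1]
}}

```text
clock: 38.15
eef_pos: [455.0, 22.1, 37.8]
tool_rot: [-3.14, 0.0, 0.045]
force: [-2.1, -0.2, 7.5]
width: 64.3
gripper_force: 68.2
```

Call:
{"method": "carry_out", "body": {
  "deltas": [0,0,0,0,0,0,-1,0,0,0,0,0,0,-1,0,0,0,0,0,0,-1,0,0,0,0,0,-0.01,-1,0,0,0,0,0,-0.04,-1,0,0,0,0,0,-0.06,-1,0,0,0,0,0.05,0,-1,0,0,0,0,0.05,0,-1,0,0,0,0,0.05,0,-1,0,0,0,0,0.05,0,-1,0,0,0,0,0.05,0,-1,0,0,0,0,0,0,-1]
}}

```text
clock: 39.65
eef_pos: [465.4, -233.2, 148.1]
tool_rot: [3.138, -0.0, 0.038]
force: [0.6, 0.3, 0.2]
width: 85.6
gripper_force: 0.0
```

```bash
python3 - <<'E'
from h import *
I={}
for n in("top","side"): I[n]=ctrl.get_image(n)[:,:,::-1]; cv2.imwrite(f"pics/{n[0]}9.png",I[n])
for n,at,z,r,k in(("top",(250,236),82,34,"oblong"),("side",(242,190),82,34,"oblong"),("top",(314,168),92,22,"square"),("side",(331,228),92,22,"square"),("top",(193,165),102,18,"round"),("side",(301,140),102,18,"round"),("top",(150,265),112,18,"hex"),("side",(203,127),112,18,"hex")):
    B=big(I[n]).astype(int); m=((B[:,:,1]>140)&(B[:,:,2]>B[:,:,0]+50)&(B[:,:,2]>180)).astype(np.uint8)*255
    P=plane(n,blob(m,at,r),z); print(k,n,hexfit(P) if k=="hex" else rect(P))
print(ctrl.read_state()["eef_pos"])
cv2.imwrite("pics/m9.png",np.hstack([cv2.resize(I["top"][130:310,120:390],(400,267)),cv2.resize(I["side"][110:330,120:400],(400,314))[:267]]))
E
```

```text
oblong top (array([454.2,  21.2]), array([111.4,  66. ]), 1.7)
oblong side (array([426.5,  21.5]), array([68. , 55.4]), -87.7)
square top (array([ 621.7, -143.2]), array([61. , 60.8]), 69.7)
square side (array([ 622.4, -142.4]), array([62.9, 62.3]), 70.3)
round top (array([628. , 166.9]), array([50.9, 50.8]), 1.8)
round side (array([629.1, 168. ]), array([55.6, 52.8]), 79.6)
hex top (array([383.1, 253.1]), np.float64(40.5), np.float64(22.0))
hex side (array([384.3, 254.2]), np.float64(44.1), np.float64(24.5))
[ 465.66505799 -227.75645734  147.07853004]
```

View pics/m9.png

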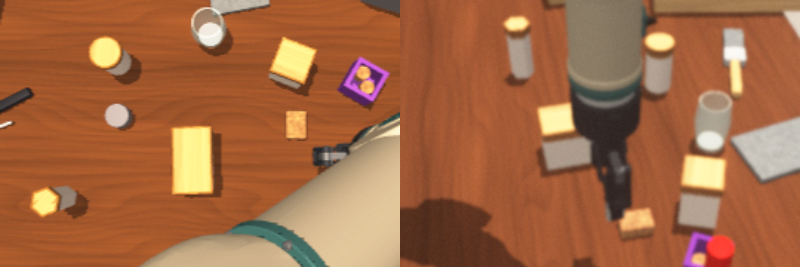

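All four lids sit on their own pots, within about 1 mm and 1° of the rims, and the bottle and glass stand clear. Only the oblong lid's side view is blocked by the arm, but its top view is good. Handing in.

```bash
python3 -c "
from cell import ctrl
print(ctrl.finish_job())"
```

```text
the job is handed in; nothing more can be done
None
```

I handed the job in with all four oak lids on the pots of their own shapes, each measured within about 1 mm and 1° of its rim (the oblong lid from the top camera only). It took about 40 s of the 122 s, and the bottle, glass and look-alikes were not touched.

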